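# Refit the rinser's valve knob and hold the flush

## Robot

A 6-joint arm with a two-finger parallel gripper is mounted at the origin on the work surface. World frame = base frame: x ahead of the robot, y to its left, z up, the work surface at z = 0. Lengths are in m, angles in degrees, forces in N, time in s.
With the tool pointing down it reaches from about 0.4 to 0.825 m from the base axis. Payload 7 kg.
Tool frame: the origin (TCP) lies at the very end of the fingers, on their centre line; the grasp point (between the pads) lies 19 mm behind it (r.hold_point_z is the distance from the TCP to the grasp point, in m); z points along the fingers, y is the line along which they close (so a half turn about z gives the same grasp; the last joint's range is limited). The gripper opens to 88 mm and grips with 3 to 60 N. Pads are 19 mm wide; open, the fingers measure 130 mm over their backs; the gripper's body (78 mm by 193 mm) begins 47 mm behind the grasp point.
Start: joints at [-56.431, 20.546, 0.682, 0, -70.136, -16.507], TCP at [0.198, -0.645, 0.227] pointing down, gripper open.
Joint ranges: [-176.03, 176.03], [-82.01, 121.73], [-58.28, 71.71], [-173.87, 95.51], [-174.79, -0.11], [-173.66, 173.66]. Speed limits (degrees/s): [136.94, 136.94, 172.46, 180, 180, 180].

## Interface

Orientations are given as [roll, pitch, yaw] about the fixed x, y, z axes, in that order (R = Rz(yaw) Ry(pitch) Rx(roll)).
In Python, from plant import telemetry, vision, workorder, r gives the robot as it stands.
- The arm moves only by the tool move_arm, never from a script. Its argument "plan" is a list of rows, each a list of 7 numbers: the opening, from -1 (shut) to 1 (fully open), so that 0 is half open, then the shift along the world's x, y, z in m, then the turn, a rotation vector about the world's x, y, z in degrees. In form: [[fingers, dx, dy, dz, ax, ay, az], ...]. A call has 1 to 20 rows; each row shifts and turns the commanded pose from where the row before left it; what a row does not reach is not made up. A row lasts 1/8 s, in which the tool goes at most 62.5 mm and 10.7 degrees, less where a joint would pass 70% of its speed; a pose out of reach is approached as far as the arm can. A call is refused whole if a number of a shift passes 0.0625 or a number of a turn 10.7, either way. A call with a gripper value outside its range is refused whole. The fingers move at their own pace and stop on an object; "force" is the grip in N (left out, the last holds). Time passes only in rows, so rows that do not move let the fingers close. It gives the time, the measured TCP pose, the force, the opening and the grip force at its end, in the units of the state.
- telemetry.get_state(): the state, without advancing time (a new reading comes with each control period).
- vision.capture(name): name is "side" or "top"; returns a dict with "img" (420x560x3 uint8, red, green, blue), "depth" (420x560 float32, m along the optical axis (not along the pixel's ray), 0 where there is no reading), "intrinsics" (3x3 intrinsics, pixels), "R" (3x3) and "t" (3): a world point X has camera coordinates R X + t. Camera axes: x right, y down, z forward; pixel columns grow to the right and rows downward; lengths in m; the calibration is good to about 2 mm. A picture is of the moment at which its call begins.
- workorder.close_job(): hands the job in; it is judged then, once.
The state is a dict: "time_s": time; "joints": joint angles; "qd": joint speeds; "joint_torque": joint torques, N m; "tcp_pos": TCP position; "eef_rot": TCP orientation; "contact_force": force on the tool from outside, world axes, zero at the start; "moment": the same for the moment, N m; "gripper_width": finger opening in m; "gripper_force": force on a finger pad.
Only numpy, scipy, OpenCV 4.12 (cv2) and the standard library are available. Lean on these libraries where they do the work, as an engineer would, in place of code of your own. Each camera call takes 0.05 s, during which the arm holds its last target. There are 200 camera calls.

## Task

Flush the pitcher rinser: on its panel press the round key and then the long bar key, one at a time and all the way down, letting each come back up, and leave the square key alone. Then pick up the loose black knob, turn it so that its D-shaped bore matches the D-shaped brass spindle, push it fully home on the spindle and press it on down against the spindle's spring as far as it goes. Finish while still holding the knob pressed down with the gripper (do not let go), and leave everything else on the counter where it stands.

Things in the scene. Friction and masses are not known exactly. Their poses are not given: they have to be found in the camera images.
- rinser_panel (a point): Low stainless-steel rinser unit, 150 x 370 x 60 mm (x, y, z), fixed; this point is the centre of its top face, 60 mm above the counter. Three grey keys stand in a row along y at y = -130, -75 and -20 mm (which key is where varies); the valve spindle stands at y = +115 mm, x = 0.
- key_round_top (a point): Round key, 22 mm diameter; origin of this point: centre of its top face, 74 mm above the counter when up; x runs along the unit's depth, z up
- key_bar_top (a point): Long bar key, 46 x 15 mm, its length along the unit's depth; origin of this point: centre of its top face, 74 mm above the counter when up; x runs along the unit's depth, z up
- key_square_top (a point): Square key, 20 x 20 mm, not to be pressed; origin of this point: centre of its top face, 74 mm above the counter when up; x runs along the unit's depth, z up
- key_round (a joint): How far the round key is pressed, m: 0 up, 0.006 fully down. It springs back; 1 N starts it, 4.6 N holds it fully down. Keys rise 11 mm above their housing plates when up.
- key_bar (a joint): The same for the bar key
- key_square (a joint): The same for the square key
- spindle_top (a point): Brass valve spindle, upright, 16 mm in diameter with one flat along its whole length, 4 mm from its axis (a D section); this point is the middle of its upper end, 96 mm above the counter when up. x points out of the flat, z up. It cannot turn. Its upper 3 mm taper to 11.6 mm (flat at 2.5 mm). It stands 30 mm out of a fixed collar 36 mm in diameter.
- spindle (a joint): How far the spindle is pushed down into the unit, m: 0 up, 0.008 at its stop. A spring returns it: 3 N starts it, 10 N holds it fully down.
- knob_center (a point): The loose knob of black plastic, standing on the counter bore down, 46 mm tall, 0.12 kg: round skirt 48 mm in diameter and 24 mm high, on it a grip bar 18 mm wide (y), 44 mm long (x) and 22 mm high, and a pointer tab on the skirt towards +x. This point is on its axis, half-way up (23 mm above its underside). Fully home on the spindle it is 5 mm above spindle_top.
- knob_pointer (a point): Tip of the knob's pointer tab, 34 mm from the knob's axis on the side of the bore's flat, 19 mm above the knob's underside
- knob: The same knob and axes; origin at the centre of its underside, where the bore opens: blind, 18 mm deep, D-shaped, 18.6 mm in diameter with a flat 5.2 mm from the axis on the +x (pointer) side. Fully home, the bore's end rests on the spindle's end; even with the spindle at its stop the knob stays clear of the collar.
- tamper: bystander: coffee tamper, steel foot 58 mm in diameter, wooden handle, 88 mm tall; origin at the centre of its underside
- pitcher: bystander: small steel milk pitcher, 72 mm in diameter, 85 mm tall, with a handle; origin at the centre of its underside
- cup: bystander: white espresso cup with a handle, 62 mm in diameter, 58 mm tall; origin at the centre of its underside
- cup2: bystander: white cup, 62 mm in diameter, 58 mm tall, beyond the rinser; origin at the centre of its underside
- portafilter: bystander: portafilter, steel basket 64 mm in diameter and 35 mm high, its 150 mm handle towards its own -x; origin at the centre of its underside (of the basket)
- syrup: bystander: amber glass syrup bottle, 74 mm in diameter, 180 mm tall; origin at the centre of its underside
Not all that is in view belongs to the job. What is meant by the knob is not blue, and is the larger of those in its own colour.

How it is judged (in metres and radians):
On the way, in this order (a step that is already met when the one before it is completed fails the run):
1. the round key is pressed down, alone (value of joint key_round above 0.0035 m and value of joint each of key_bar, key_square below 0.002 m), for 0.05 s.
2. then the bar key is pressed down, alone (value of joint key_bar above 0.0035 m and value of joint each of key_round, key_square below 0.002 m), for 0.05 s.
3. both keys are up again and the knob sits fully home on the spindle (z of knob_center in the frame of spindle_top below 0.0075 m and horizontal distance between knob_center and spindle_top below 0.003 m and x of knob_pointer in the frame of spindle_top above 0.03 m and angle between knob_center's own z axis and vertical below 0.1 rad and value of joint each of key_bar, key_round below 0.002 m), for 0.1 s.
At the end, for the whole second after the job is handed in: The knob is on the spindle, its centre within 3 mm of the spindle's axis, pointer to the flat's side, its bore bottomed to within 2.5 mm; the spindle is held down more than 5 mm of its 8 mm by the gripper, whose fingers bear on the knob with more than 3 N; the two pressed keys are up again (all of step 3 and value of joint spindle above 0.005 m and contact force between the fingers and knob above 3 N); the arm keeps its last pose, push and grip.
It fails at once if the square key is pressed (value of joint key_square above 0.003 m).
It fails at once if something else on the counter is pushed away (more than 30 mm) (distance of any of tamper, pitcher, cup, cup2, portafilter, syrup from where it was at the start of the episode above 0.03 m).
It also fails if it takes over 58 s, if anything falls off the work surface, if the arm or the gripper's body presses on something with over 40 N, if the wrist force passes 120 N, or if a joint passes its speed limit or range.

## Working session

There is one attempt and no reset: what is moved stays moved. The work goes in short steps, Python scripts to look and compute and a tool call to move; the robot and the scene stay as the last step left them, time stands still between calls to the robot, and variables do not carry over. Pictures are saved under pics/ and viewed, at most 10 in all, crops included, and the job is handed in when it is done.

Besides the shell and the picture viewer there is one more tool, called by a JSON object that holds its "fn" and its "kwargs", one argument or row to a line. move_arm: Moves the arm, as the interface text tells. Its arguments: {"type":"object","properties":{"plan":{"type":"array"},"force":{"type":"number"}},"required":["plan"]}

```bash
ls; mkdir -p pics
cat > h.py <<'E'
from plant import telemetry, vision, workorder, r
import numpy as np, cv2
def cap(n,f=None):
    c=vision.capture(n)
    np.savez(''+n+'.npz',**c)
    if f: cv2.imwrite('pics/'+f,c['img'][:,:,::-1])
    return c
def load(n): return dict(np.load(''+n+'.npz'))
def ray(c,u,v):
    d=c['R'].T@np.linalg.inv(c['intrinsics'])@np.array([u,v,1.]); o=-c['R'].T@c['t']; return o,d
def plane(c,u,v,z):
    o,d=ray(c,u,v); return o+d*(z-o[2])/d[2]
def cloud(c):
    h,w=c['depth'].shape; u,v=np.meshgrid(np.arange(w),np.arange(h))
    P=np.stack([u,v,np.ones_like(u)],-1)@np.linalg.inv(c['intrinsics']).T*c['depth'][...,None]
    return (P-c['t'])@c['R']
E
python3 - <<'E'
from h import *
for n in('top','side'):
    c=cap(n,n+'0.png'); print(n,-c['R'].T@c['t'],c['R'][2],c['intrinsics'][0,0])
print(telemetry.get_state())
E
```

```text
pics
top [0.46581739 0.04458855 1.15943162] [ 0.10977298 -0.00733689 -0.99392961] 453.36268813189486
side [0.24213535 0.89819074 0.72922318] [ 0.31004075 -0.77184647 -0.55509257] 486.88103118468024
{'time_s': 0.1, 'joints': array([-5.64312524e+01,  2.05879297e+01,  6.39443957e-01, -1.70991121e-02,
       -7.01353140e+01, -1.65066048e+01]), 'qd': array([-0.01482817, -0.04696044,  0.08663262,  0.10765676,  0.02058898,
        0.00166292]), 'joint_torque': array([-4.62553908e-04, -5.84164524e+01,  2.93752223e+01,  7.01558635e+00,
        1.01852103e-02, -6.86214162e-05]), 'tcp_pos': array([ 0.19789429, -0.64489057,  0.22571482]), 'eef_rot': array([ 1.79915086e+02, -8.39917681e-03, -1.62943673e+02]), 'contact_force': array([-0.18992502,  0.38804718,  0.63351002]), 'moment': array([-0.00521721, -0.02668385,  0.00462597]), 'gripper_force': 0.0, 'gripper_width': 0.08791780594355528}
```

View pics/top0.png

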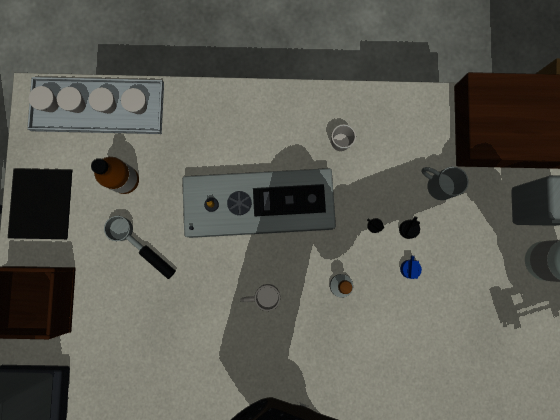

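View pics/side0.png

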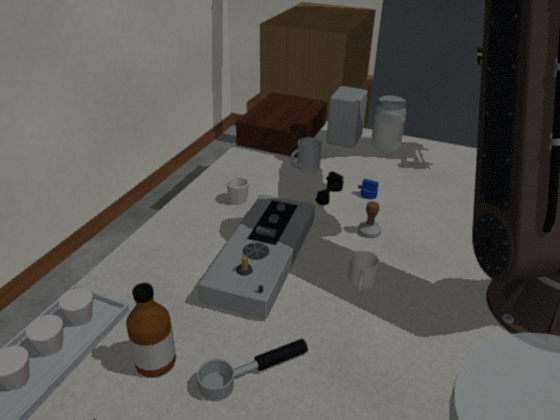

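The top view shows the rinser, with the bar key near (266,200), the square at (289,200), the round at (311,198) and the spindle at (211,203). The larger black knob is at about (409,228), with a smaller black one at (375,226) and a blue one at (411,268). The side view shows the knobs at (335,181), (323,197) and (370,188), and the spindle at (245,264).

Run:
```python
from h import *
c=load('top'); s=load('side')
a=cv2.resize(c['img'][160:250,175:435],None,fx=3,fy=3,interpolation=cv2.INTER_CUBIC)
b1=cv2.resize(s['img'][160:210,300:390],None,fx=4,fy=4,interpolation=cv2.INTER_CUBIC)
b2=cv2.resize(s['img'][195:295,200:310],None,fx=3,fy=3,interpolation=cv2.INTER_CUBIC)
o=np.zeros((270+300,780,3),np.uint8); o[:270]=a; o[270:470,:360]=b1; o[270:570,400:730]=b2
o=np.clip(o.astype(float)*2,0,255).astype(np.uint8)
cv2.imwrite('pics/crop0.png',o[:,:,::-1])
W=cloud(c)
for n,(u,v) in dict(bar=(266,200),sq=(289,200),rnd=(311,198),sp=(211,203),knob=(409,228),small=(375,226)).items(): print(n,W[v,u].round(4))
# panel by height 
m=((W[...,2]>.052)&(W[...,2]<.068)&(c['depth']>0)).astype(np.uint8)
k,l,st,ce=cv2.connectedComponentsWithStats(m); i=1+st[1:,4].argmax(); 
p=W[l==i][:,:2]; print(st[i],cv2.minAreaRect((p*1000).astype(np.float32)),np.median(W[l==i][:,2]))
# black
for n,cc in(('top',c),('side',s)):
    hsv=cv2.cvtColor(cc['img'],cv2.COLOR_RGB2HSV); Wc=cloud(cc)
    m=((cc['img'].max(-1)<45)&(Wc[...,2]>.008)&(Wc[...,2]<.06)&(Wc[...,1]<-.1)&(Wc[...,0]>.4)&(Wc[...,0]<.75)).astype(np.uint8)
    k,l,st,ce=cv2.connectedComponentsWithStats(m)
    for i in range(1,k):
        if st[i,4]>30: print(n,st[i],ce[i],Wc[l==i].mean(0).round(4),np.percentile(Wc[l==i][:,2],97))
```

```text
bar [0.6108 0.0698 0.0745]
sq [0.6121 0.0142 0.0728]
rnd [ 0.6182 -0.039   0.0724]
sp [0.5981 0.1989 0.0961]
knob [ 0.5524 -0.2849  0.0424]
small [ 0.5562 -0.202   0.0358]
[ 182  168  154   69 8781] ((608.8273315429688, 89.06657409667969), (150.47113037109375, 369.99798583984375), 4.371526718139648) 0.059636564915979046
top [456 151 104  17 542] [501.49815498 163.22509225] [ 0.7224 -0.5246  0.0343] 0.057879015702046774
top [442 169  22  26 229] [455.1441048  179.82532751] [ 0.6771 -0.405   0.0354] 0.05923012593637202
top [428 175  23  25 199] [435.25628141 189.1959799 ] [ 0.6523 -0.3547  0.0342] 0.05813261831458196
top [512 184  48  41 470] [519.88723404 207.09574468] [ 0.6111 -0.5661  0.036 ] 0.05878892069335661
top [400 217  20  22 318] [409.86792453 228.03773585] [ 0.5531 -0.2899  0.0324] 0.04774551962802432
top [367 218  17  15 183] [374.95081967 224.80327869] [ 0.5601 -0.2043  0.0249] 0.03744197490190921
top [530 241  23  40 276] [537.22463768 260.43478261] [ 0.4787 -0.5991  0.0447] 0.05830793708180894
top [409 256   3  22  42] [409.85714286 267.28571429] [ 0.4559 -0.2885  0.0333] 0.043454478785168886
side [301 110  26  29 227] [315.82819383 126.37885463] [ 0.7209 -0.6064  0.0389] 0.059051892719063026
side [288 140  10  15  92] [292.27173913 146.44565217] [ 0.7366 -0.4207  0.0406] 0.05862040763834626
side [315 172  28  32 392] [329.68112245 187.21938776] [ 0.555  -0.2493  0.0281] 0.04864899690365556
```

View pics/crop0.png

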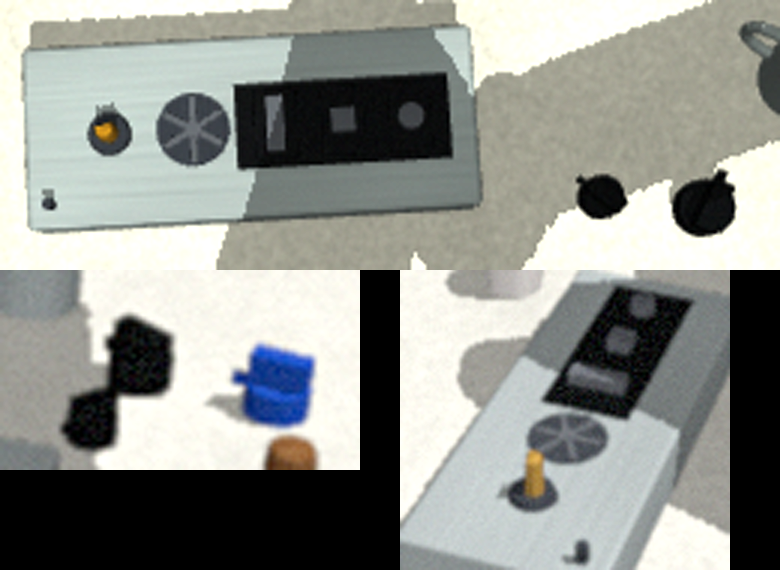

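The crop shows the pointer tab of the big knob up and to the right of its centre, and the small knob's tab up and to the left. The spindle's flat isn't clear yet, so I'll zoom in on it and fit numbers.

Run:
```python
from h import *
c=load('top'); s=load('side')
o=np.zeros((480,800,3),np.uint8)
def z(img,u,v,n,f): return cv2.resize(img[v-n:v+n,u-n:u+n],None,fx=f,fy=f,interpolation=cv2.INTER_NEAREST)
o[:400,:400]=z(c['img'],211,203,10,20); o[:400,400:]=z(s['img'],245,264,12,17)[:400,:400]
cv2.imwrite('pics/sp0.png',np.clip(o[:,:,::-1]*1.6,0,255).astype(np.uint8))
for n,cc in(('top',c),('side',s)):
    W=cloud(cc); im=cc['img'].astype(int)
    m=(im[...,0]-im[...,2]>40)&(np.hypot(W[...,0]-.6,W[...,1]-.204)<.03)
    v,u=np.nonzero(m); print(n,len(u),u.min(),u.max(),v.min(),v.max())
    for z0,z1 in((.092,.1),(.085,.092),(.075,.085),(.066,.075)):
        q=W[m&(W[...,2]>z0)&(W[...,2]<z1)]
        print(z0,len(q),(q*1000).round(1)[:, :2].tolist() if len(q)<45 else q.mean(0))
# knob mask
W=cloud(c)
m=((c['img'].max(-1)<45)&(W[...,2]>.008)&(W[...,2]<.06)).astype(np.uint8)
m[:,:395]=0;m[:,425:]=0;m[:212]=0;m[245:]=0
P=W[m>0]
top=P[P[:,2]>.040]; sk=P[(P[:,2]>.02)&(P[:,2]<.028)]; tab=P[(P[:,2]>.012)&(P[:,2]<.03)&(P[:,0]>.57)]
print('bar',len(top),cv2.minAreaRect((top[:,:2]*1000).astype(np.float32)),top.mean(0),'skirt',len(sk),cv2.minEnclosingCircle((sk[:,:2]*1000).astype(np.float32)),'fartab',tab.round(4).tolist())
```

```text
top 31 207 213 201 206
0.092 21 [[602.6, 203.6], [602.8, 201.4], [603.1, 199.3], [600.2, 208.3], [600.3, 206.0], [600.2, 203.5], [600.2, 201.0], [600.8, 199.3], [600.6, 196.7], [598.0, 208.4], [597.9, 205.9], [598.2, 203.8], [598.3, 201.6], [598.1, 198.9], [597.9, 196.3], [595.4, 208.0], [595.6, 205.9], [596.1, 201.7], [593.5, 206.2], [593.2, 203.3], [593.0, 200.7]]
0.085 7 [[596.2, 204.2], [596.3, 199.5], [596.5, 197.3], [594.1, 199.6], [594.6, 197.8], [592.1, 204.8], [591.9, 202.2]]
0.075 3 [[595.7, 196.7], [592.5, 200.5], [593.5, 199.2]]
0.066 0 []
side 62 242 247 255 269
0.092 22 [[601.1, 199.6], [602.5, 201.4], [599.3, 203.2], [597.2, 202.9], [596.6, 199.6], [599.0, 208.3], [598.9, 204.2], [597.6, 202.2], [594.3, 204.2], [594.3, 199.6], [598.6, 209.2], [596.5, 208.9], [595.5, 206.5], [594.2, 204.5], [596.9, 212.6], [596.9, 208.2], [594.3, 208.9], [593.8, 205.3], [598.5, 209.8], [596.6, 209.0], [594.1, 209.3], [593.4, 206.2]]
0.085 11 [[598.1, 210.7], [596.0, 210.2], [595.1, 207.6], [593.8, 205.5], [597.1, 212.7], [596.3, 209.7], [594.0, 209.8], [592.9, 207.5], [597.3, 212.4], [5
[... 601 characters left out ...]
156), 64.98731994628906) [ 0.5525033  -0.29310591  0.04480427] skirt 122 ((556.6963500976562, -296.0429992675781), 27.536880493164062) fartab [[0.5826, -0.3054, 0.017], [0.5817, -0.3051, 0.0264], [0.5817, -0.3075, 0.0267], [0.5804, -0.3041, 0.013], [0.5792, -0.3028, 0.0253], [0.5795, -0.306, 0.0232], [0.5794, -0.308, 0.0249], [0.577, -0.306, 0.023], [0.577, -0.3084, 0.0236], [0.5741, -0.2836, 0.0219], [0.5743, -0.2864, 0.0207], [0.5737, -0.2871, 0.027], [0.5741, -0.2908, 0.0231], [0.5743, -0.2935, 0.0224], [0.5717, -0.2791, 0.0196], [0.5714, -0.2805, 0.0236], [0.5712, -0.2824, 0.0257], [0.5717, -0.2864, 0.0207], [0.5713, -0.2875, 0.0257], [0.5717, -0.2912, 0.0218], [0.5717, -0.2936, 0.0222]]
```

View pics/sp0.png

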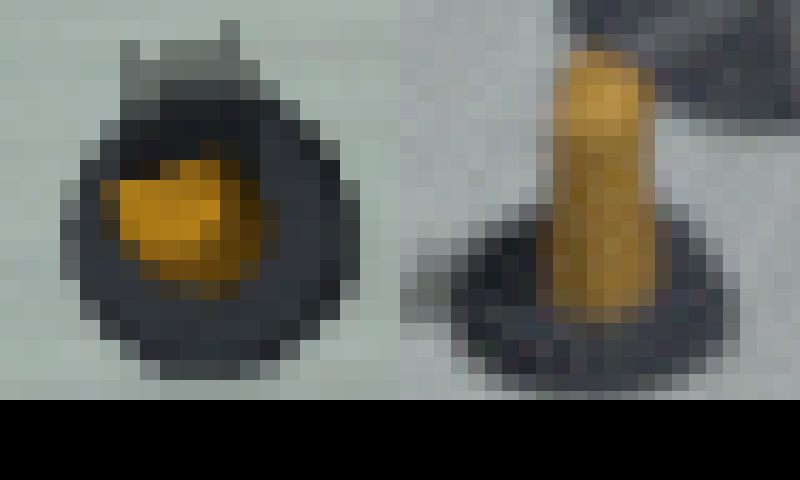

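In the top zoom the brass is cut off on its upper (+x) side. The side cloud also has no points beyond x≈0.600, so the flat faces roughly +x. I'll average several frames to refine its angle, and measure the key tops from the same frames.

Run:
```python
from h import *
A={}
for n in('top','side'):
    L=[vision.capture(n) for _ in range(10)]
    c=L[0]; c['img']=np.mean([l['img'] for l in L],0)
    D=np.array([l['depth'] for l in L]); c['depth']=np.median(D,0); A[n]=c; np.savez(n+'avg.npz',**c)
def outline(cc,z,u0,u1,v0,v1,name):
    # upsampled brass mask
    f=8; im=cc['img'][v0:v1,u0:u1].astype(np.float32); g=im[...,0]-im[...,2]
    G=cv2.resize(g,None,fx=f,fy=f,interpolation=cv2.INTER_CUBIC)
    return G,f
c=A['top'];s=A['side']
W=cloud(c)
# collar centre in top: dark ring, plane z=.066
im=c['img']; 
for z in(.096,):
    G,f=outline(c,z,200,224,192,216,'t'); print('max',G.max())
    m=(G>35).astype(np.uint8); v,u=np.nonzero(m); 
    X=np.array([plane(c,200+(a+.5)/f-.5,192+(b+.5)/f-.5,z)[:2] for a,b in zip(u,v)])*1000
    for a in range(0,360,15):
        d=np.array([np.cos(np.radians(a)),np.sin(np.radians(a))]); print(a,round((X@d).max()-d@[600,203.8],1),end=' | ')
    print()
# side: shaft edges at several rows vs panel axis
K=s['intrinsics']
def proj(cc,p): q=cc['R']@np.array(p)+cc['t']; q=cc['intrinsics']@q; return q[:2]/q[2]
for z in(.070,.075,.08,.085,.09):
    a=proj(s,[.600,.2038,z]); v=int(round(a[1])); row=s['img'][v,230:260]; g=row[:,0]-row[:,2]; 
    print(z,a.round(2),'row',v,g[7:22].round(0).astype(int).tolist())
print('px/mm',(proj(s,[.601,.2038,.08])-proj(s,[.599,.2038,.08]))/2,(proj(s,[.6,.2048,.08])-proj(s,[.6,.2028,.08]))/2)
# dark collar centroid in both
for n,cc in A.items():
    Wc=cloud(cc); r_=np.hypot(Wc[...,0]-.6,Wc[...,1]-.204)
    q=(cc['img'].max(-1)<75)&(r_<.025)&(Wc[...,2]>.06)&(Wc[...,2]<.075)|((cc['img'][...,0]-cc['img'][...,2]>20)&(r_<.03))
    v,u=np.nonzero(q); P=np.array([plane(cc,a,b,.066)[:2] for a,b in zip(u,v)])*1000
    print(n,'collar',u.min(),u.max(),v.min(),v.max(),'rect',cv2.minEnclosingCircle(P.astype(np.float32)))
# spindle cloud side (median)
Wc=cloud(s); g=s['img'][...,0]-s['img'][...,2]
q=Wc[(g>25)&(np.hypot(Wc[...,0]-.6,Wc[...,1]-.204)<.02)&(Wc[...,2]>.068)&(Wc[...,2]<.092)]*1000
print(q[:,:2].round(1).tolist())
# keys
for n,p in dict(rnd=(.6187,-.0405),sq=(.6145,.0143),bar=(.6103,.0692)).items():
    for cc in (c,s):
        Wc=cloud(cc); k=(np.hypot(Wc[...,0]-p[0],Wc[...,1]-p[1])<.026)&(Wc[...,2]>.070)&(Wc[...,2]<.08); print(n,k.sum(),((Wc[k].max(0)+Wc[k].min(0))/2).round(4),Wc[k].mean(0).round(4))
```

```text
max 106.35371
0 3.9 | 15 3.2 | 30 4.1 | 45 5.1 | 60 6.1 | 75 6.7 | 90 6.8 | 105 7.0 | 120 7.4 | 135 7.7 | 150 8.5 | 165 9.6 | 180 10.7 | 195 11.9 | 210 12.5 | 225 12.5 | 240 12.3 | 255 11.6 | 270 10.2 | 285 8.7 | 300 7.7 | 315 6.7 | 330 5.9 | 345 5.0 | 
0.07 [243.87 266.84] row 267 [-3, -4, -7, -4, 17, 41, 44, 48, 53, 53, 45, 13, -6, -7, -5]
0.075 [243.81 264.99] row 265 [-4, -4, -5, -5, 14, 41, 45, 49, 53, 55, 45, 10, -6, -6, -5]
0.08 [243.76 263.13] row 263 [-4, -4, -4, -5, 4, 32, 47, 52, 55, 54, 30, -2, -6, -4, -4]
0.085 [243.71 261.25] row 261 [-4, -4, -5, -4, 3, 32, 49, 49, 55, 54, 25, -3, -6, -5, -4]
0.09 [243.66 259.37] row 259 [-4, -4, -5, -5, 5, 41, 61, 62, 63, 59, 28, -3, -6, -5, -4]
px/mm [-0.43471833 -0.12656913] [-0.21415961  0.28403473]
top collar 204 218 194 211 rect ((602.8688354492188, 202.96009826660156), 21.122140884399414)
side collar 233 252 255 275 rect ((604.6580200195312, 193.3328094482422), 32.85234451293945)
[[592.8, 203.0], [599.9, 211.5], [597.8, 211.2], [594.5, 208.8], [593.7, 205.7], [600.1, 211.4], [598.3, 210.3], [595.8, 210.7], [595.1, 207.7], [593.4,
[... 326 characters left out ...]
], [598.1, 211.2], [596.6, 209.7], [594.7, 208.9], [593.3, 207.1], [592.3, 204.6], [600.4, 211.5], [598.6, 210.4], [596.3, 210.4], [594.9, 208.6], [593.8, 206.3], [592.4, 204.5], [600.5, 211.4], [598.3, 211.2], [596.7, 209.7], [594.9, 208.7], [593.9, 206.2], [592.8, 203.9], [600.6, 211.4], [598.1, 211.6], [596.9, 209.4], [594.6, 209.4], [593.8, 206.5], [592.1, 205.3]]
rnd 61 [ 0.6182 -0.0414  0.0727] [ 0.6181 -0.0403  0.0732]
rnd 46 [ 0.6182 -0.0395  0.0741] [ 0.6179 -0.0374  0.075 ]
sq 71 [0.6145 0.0143 0.0736] [0.6139 0.0144 0.0732]
sq 56 [0.6146 0.015  0.0735] [0.6135 0.0166 0.0751]
bar 116 [0.611  0.0698 0.0735] [0.6109 0.0692 0.0733]
bar 115 [0.6105 0.0696 0.0735] [0.6095 0.0715 0.0748]
```

Measured so far, as (x, y) in m:

| Item | Position | Yaw |
|---|---|---|
| round key | (0.618, -0.041) | – |
| bar key | (0.6105, 0.0695) | – |
| spindle | (0.600, 0.204) | flat ≈ +14° |
| knob | (0.553, -0.294) | ≈ -25° |

Next I move above the round key with the fingers shut.

{"fn": "move_arm", "kwargs": {
  "plan": [
    [-1,0.026,0.038,0,0,0,0],
    [-1,0.026,0.038,0,0,0,0],
    [-1,0.026,0.038,0,0,0,0],
    [-1,0.026,0.038,0,0,0,0],
    [-1,0.026,0.038,0,0,0,0],
    [-1,0.026,0.038,0,0,0,0],
    [-1,0.026,0.038,0,0,0,0],
    [-1,0.026,0.038,-0.01,0,0,0],
    [-1,0.026,0.038,-0.01,0,0,0],
    [-1,0.026,0.038,-0.01,0,0,0],
    [-1,0.026,0.038,-0.02,0,0,0],
    [-1,0.026,0.038,-0.02,0,0,0],
    [-1,0.026,0.038,-0.02,0,0,0],
    [-1,0.026,0.038,-0.02,0,0,0],
    [-1,0.026,0.038,-0.015,0,0,0],
    [-1,0.03,0.034,-0.01,0,0,0],
    [-1,0,0,0,0,0,0],
    [-1,0,0,0,0,0,0]
  ],
  "force": 30
}}

```text
time_s: 3.35
tcp_pos: [0.6178, -0.0412, 0.0913]
eef_rot: [180.0, -0.0, -162.9]
contact_force: [0.1, -0.5, -0.5]
gripper_width: 0.0005
gripper_force: 0.0
```

{"fn": "move_arm", "kwargs": {
  "plan": [
    [-1,0,0,-0.01,0,0,0],
    [-1,0,0,-0.007,0,0,0],
    [-1,0,0,-0.004,0,0,0],
    [-1,0,0,-0.003,0,0,0],
    [-1,0,0,-0.0005,0,0,0],
    [-1,0,0,0,0,0,0]
  ]
}}

```text
time_s: 4.1
tcp_pos: [0.6175, -0.0419, 0.0682]
eef_rot: [-180.0, -0.0, -162.9]
contact_force: [-5.4, -1.6, 10.5]
gripper_width: 0.0007
gripper_force: 5.5
```

The round key is fully down (tip z 0.068, 10 N). Now I lift and move to the bar key.

{"fn": "move_arm", "kwargs": {
  "plan": [
    [-1,0,0,0.01,0,0,0],
    [-1,0,0,0.02,0,0,0],
    [-1,-0.0015,0.022,0,0,0,0],
    [-1,-0.002,0.03,0,0,0,0],
    [-1,-0.002,0.03,0,0,0,0],
    [-1,-0.0015,0.0285,-0.005,0,0,0],
    [-1,0,0,-0.005,0,0,0],
    [-1,0,0,-0.008,0,0,0],
    [-1,0,0,-0.006,0,0,0],
    [-1,0,0,-0.004,0,0,0],
    [-1,0,0,-0.0025,0,0,0],
    [-1,0,0,0,0,0,0],
    [-1,0,0,0,0,0,0]
  ]
}}

```text
time_s: 5.72
tcp_pos: [0.6109, 0.0687, 0.0681]
eef_rot: [-180.0, 0.0, -163.0]
contact_force: [-8.7, 0.7, 13.5]
gripper_width: 0.0005
gripper_force: 7.1
```

{"fn": "move_arm", "kwargs": {
  "plan": [
    [-1,0,0,0.02,0,0,0],
    [-1,0,0,0.03,0,0,0],
    [-0.1,0,-0.02,0.03,0,0,-3],
    [-0.1,-0.005,-0.03,0.01,0,0,-4],
    [-0.1,-0.006,-0.036,0,0,0,-4],
    [-0.1,-0.006,-0.036,0,0,0,-4],
    [-0.1,-0.006,-0.036,0,0,0,-4],
    [-0.1,-0.006,-0.036,0,0,0,-4],
    [-0.1,-0.006,-0.036,0,0,0,-4],
    [-0.1,-0.006,-0.036,0,0,0,-4],
    [-0.1,-0.006,-0.036,0,0,0,-4],
    [-0.1,-0.006,-0.032,0,0,0,-4],
    [-0.1,-0.005,-0.028,0,0,0,-3],
    [-0.1,0,0,0,0,0,0],
    [-0.1,0,0,0,0,0,0]
  ]
}}

```text
time_s: 7.6
tcp_pos: [0.5528, -0.2929, 0.1564]
eef_rot: [180.0, -0.0, 155.0]
contact_force: [0.2, -0.0, 0.2]
gripper_width: 0.0396
gripper_force: 0.0
```

Run:
```python
from h import *
c=dict(np.load('topavg.npz')); s=dict(np.load('sideavg.npz'))
for n,cc,(u0,u1,v0,v1) in(('top',c,(395,425,212,245)),('side',s,(324,350,165,198))):
    W=cloud(cc); m=np.zeros(W.shape[:2],bool); m[v0:v1,u0:u1]=True
    m&=(cc['img'].max(-1)<45)&(W[...,2]>.008)
    P=W[m]; t=P[(P[:,2]>.0435)]; r=cv2.minAreaRect((t[:,:2]*1000).astype(np.float32)); print(n,len(t),r,np.median(t[:,2]))
    f=P[(P[:,2]>.012)&(P[:,2]<.03)]; d=np.hypot(f[:,0]-.5528,f[:,1]+.2937); k=d>.027; print('tab yaw',np.degrees(np.arctan2(f[k,1]+.2937,f[k,0]-.5528)).round(0))
cap('side','side1.png'); print(telemetry.get_state()['tcp_pos'])
i=cv2.imread('pics/side1.png')[120:220,270:420]; cv2.imwrite('pics/side1c.png',np.clip(cv2.resize(i,None,fx=5,fy=5,interpolation=cv2.INTER_CUBIC)*1.8,0,255).astype(np.uint8))
```

```text
top 121 ((552.7211303710938, -293.7535705566406), (17.174604415893555, 42.73552703857422), 64.88329315185547) 0.045249348056053657
tab yaw [-20. -23. -28. -20. -20. -25. -29. -27. -31.]
side 47 ((553.385986328125, -290.12054443359375), (12.612040519714355, 40.17251205444336), 69.74588775634766) 0.04794511921325351
tab yaw [-21. -19. -21.  90.  91.  93.  88.  89.  90.  92.  93.  88.  89.  90.
  91.  93.  88.  89.  91.  93.  94.]
[ 0.55296665 -0.29249818  0.15646966]
```

View pics/side1c.png

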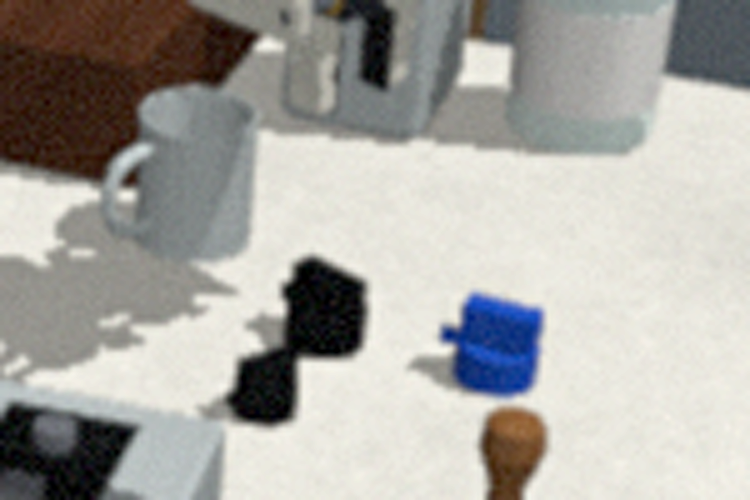

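The crop shows the knobs undisturbed: the big one at about (325,305) in the crop and the small one at (265,385). The fingers have clearance, so I descend and grip.

{"fn": "move_arm", "kwargs": {
  "plan": [
    [-0.1,0,-0.001,-0.03,0,0,0],
    [-0.1,0,0,-0.04,0,0,0],
    [-0.1,0,0,-0.03,0,0,0],
    [-0.1,0,0,-0.018,0,0,0],
    [-0.1,0,0,-0.011,0,0,0],
    [-0.1,0,0,0,0,0,0],
    [-1,0,0,0,0,0,0],
    [-1,0,0,0,0,0,0],
    [-1,0,0,0,0,0,0],
    [-1,0,0,0,0,0,0]
  ],
  "force": 40
}}

```text
time_s: 8.9
tcp_pos: [0.5535, -0.2939, 0.0283]
eef_rot: [180.0, 0.1, 155.1]
contact_force: [-0.9, 0.8, 5.1]
gripper_width: 0.0178
gripper_force: 40.0
```

{"fn": "move_arm", "kwargs": {
  "plan": [
    [-1,0,0,0.02,0,0,0],
    [-1,0,0,0.045,0,0,0],
    [-1,0,0.02,0.05,0,0,2],
    [-1,0.003,0.035,0.02,0,0,3],
    [-1,0.004,0.04,0,0,0,3],
    [-1,0.004,0.042,0,0,0,3],
    [-1,0.004,0.042,0,0,0,3],
    [-1,0.004,0.042,0,0,0,3],
    [-1,0.004,0.042,0,0,0,3],
    [-1,0.004,0.042,0,0,0,3],
    [-1,0.004,0.042,0,0,0,3],
    [-1,0.004,0.042,0,0,0,3],
    [-1,0.004,0.04,0,0,0,3],
    [-1,0.004,0.035,0,0,0,3],
    [-1,0.004,0.024,0,0,0,3],
    [-1,0,0.009,0,0,0,1],
    [-1,0,0,0,0,0,0],
    [-1,0,0,0,0,0,0],
    [-1,0,0,0,0,0,0]
  ]
}}

```text
time_s: 11.28
tcp_pos: [0.6, 0.2023, 0.1627]
eef_rot: [180.0, 0.0, -166.0]
contact_force: [0.8, 0.6, -2.3]
gripper_width: 0.0179
gripper_force: 40.0
```

Run:
```python
from h import *
c=cap('side','side2.png'); cap('top','top2.png')
o=np.zeros((480,800,3),np.uint8)
a=cv2.resize(cv2.imread('pics/side2.png')[160:300,180:320],(400,400),interpolation=cv2.INTER_CUBIC)
b=cv2.resize(cv2.imread('pics/top2.png')[150:250,160:260],(400,400),interpolation=cv2.INTER_CUBIC)
o[:400,:400]=a;o[:400,400:]=b
cv2.imwrite('pics/c2.png',np.clip(o*1.8,0,255).astype(np.uint8)); s=telemetry.get_state(); print(s['tcp_pos'],s['eef_rot'],s['contact_force'],s['gripper_width'])
```

```text
[0.60009542 0.20258609 0.16273549] [ 1.79994248e+02  1.13332162e-02 -1.65992529e+02] [-0.16079843  0.36153604 -0.70726404] 0.017923108554266636
```

View pics/c2.png

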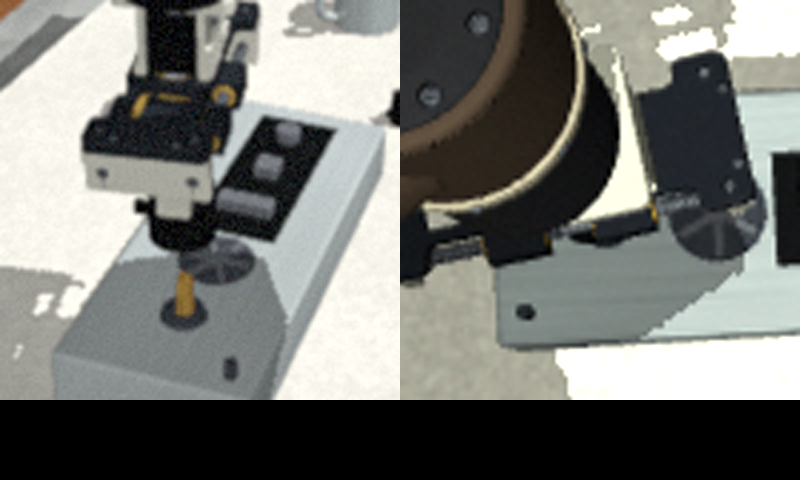

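The knob is held square above the spindle with its tab to the left (+x), and the keys look up. Lowering onto the spindle.

{"fn": "move_arm", "kwargs": {
  "plan": [
    [-1,0.0005,0.0015,-0.015,0,0,0],
    [-1,0,0,-0.015,0,0,0],
    [-1,0,0,-0.004,0,0,0],
    [-1,0,0,-0.003,0,0,0],
    [-1,0,0,-0.003,0,0,0],
    [-1,0,0,-0.003,0,0,0],
    [-1,0,0,0,0,0,0]
  ]
}}

```text
time_s: 12.25
tcp_pos: [0.6004, 0.2047, 0.1195]
eef_rot: [-180.0, -0.0, -165.9]
contact_force: [-0.7, -0.7, -0.9]
gripper_width: 0.0177
gripper_force: 40.0
```

The bore has taken about 5 mm of the spindle without any force. I continue down.

{"fn": "move_arm", "kwargs": {
  "plan": [
    [-1,0,0,-0.004,0,0,0],
    [-1,0,0,-0.004,0,0,0],
    [-1,0,0,-0.003,0,0,0],
    [-1,0,0,-0.002,0,0,0],
    [-1,0,0,0,0,0,0],
    [-1,0,0,0,0,0,0]
  ]
}}

```text
time_s: 13.0
tcp_pos: [0.6006, 0.2047, 0.1066]
eef_rot: [180.0, 0.0, -165.9]
contact_force: [-0.6, -0.0, -1.2]
gripper_width: 0.0174
gripper_force: 40.0
```

{"fn": "move_arm", "kwargs": {
  "plan": [
    [-1,0,0,-0.002,0,0,0],
    [-1,0,0,-0.002,0,0,0],
    [-1,0,0,-0.002,0,0,0],
    [-1,0,0,-0.002,0,0,0],
    [-1,0,0,0,0,0,0],
    [-1,0,0,0,0,0,0]
  ]
}}

```text
time_s: 13.75
tcp_pos: [0.6009, 0.2049, 0.0994]
eef_rot: [180.0, 0.1, -165.9]
contact_force: [-3.4, -0.7, 7.2]
gripper_width: 0.0176
gripper_force: 40.0
```

{"fn": "move_arm", "kwargs": {
  "plan": [
    [-1,0,0,-0.0015,0,0,0],
    [-1,0,0,-0.0015,0,0,0],
    [-1,0,0,-0.001,0,0,0],
    [-1,0,0,0,0,0,0],
    [-1,0,0,0,0,0,0],
    [-1,0,0,0,0,0,0]
  ]
}}

```text
time_s: 14.5
tcp_pos: [0.6012, 0.2049, 0.098]
eef_rot: [-180.0, 0.2, -165.9]
contact_force: [-9.3, -1.2, 24.2]
gripper_width: 0.0178
gripper_force: 40.0
```

Run:
```python
from h import *
c=cap('side','side3.png')
a=cv2.resize(cv2.imread('pics/side3.png')[190:310,190:310],(480,480),interpolation=cv2.INTER_CUBIC)
cv2.imwrite('pics/c3.png',np.clip(a*1.8,0,255).astype(np.uint8)); s=telemetry.get_state(); print(s['tcp_pos'],s['contact_force'],s['gripper_force'])
```

```text
[0.60119032 0.20490682 0.09796114] [-8.96073602 -0.79442204 24.46831915] 40.005560517311096
```

View pics/c3.png

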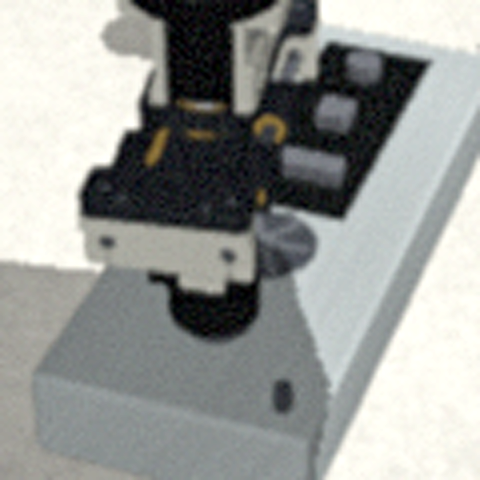

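The knob sits over the collar with its spindle on the stop: tip z is 0.098 and the force has jumped to 24 N. All three keys look up, so I'm handing in.

```bash
python3 -c "
from h import *
print(workorder.close_job())"
```

```text
the job is handed in; nothing more can be done
None
```

I pressed the round key and then the bar key fully down and let each come up, then seated the knob on the spindle and handed the job in at about 14.5 s with the gripper still holding it down at the stop (24 N push, 40 N grip); no verdict came back.

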